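# Kit four gears into their trays

### The job

On the sorting bench of the gearbox stores, pick out the four toothed gears and put each into the blue tray of its own size: the smallest gear in the smallest tray, and so on up to the largest in the largest. Each gear must lie flat on its tray's floor, hub up; set the gears down, do not drop them. Leave the square flange and the bearing ring where they are.

Things in the scene. Friction and masses are not known exactly. Their poses are not given: they have to be found in the camera images.
- gear_small: the smallest of four steel gears, loose: a flat disc with coarse teeth round its rim, 56 mm over the teeth, 14 mm thick, with a plain round hub 30 mm in diameter standing in the middle of its upper face, from 14 up to 46 mm above its underside (a good place to grip from above), black bore mark on the hub's top, about 280 g. Origin: centre of its underside; z is up along the hub.
- gear_medium: the second smallest of four steel gears, loose: a flat disc with coarse teeth round its rim, 70 mm over the teeth, 14 mm thick, with a plain round hub 30 mm in diameter standing in the middle of its upper face, from 14 up to 46 mm above its underside (a good place to grip from above), black bore mark on the hub's top, about 400 g. Origin: centre of its underside; z is up along the hub.
- gear_large: the second largest of four steel gears, loose: a flat disc with coarse teeth round its rim, 84 mm over the teeth, 14 mm thick, with a plain round hub 30 mm in diameter standing in the middle of its upper face, from 14 up to 46 mm above its underside (a good place to grip from above), black bore mark on the hub's top, about 550 g. Origin: centre of its underside; z is up along the hub.
- gear_largest: the largest of four steel gears, loose: a flat disc with coarse teeth round its rim, 98 mm over the teeth, 14 mm thick, with a plain round hub 30 mm in diameter standing in the middle of its upper face, from 14 up to 46 mm above its underside (a good place to grip from above), black bore mark on the hub's top, about 720 g. Origin: centre of its underside; z is up along the hub.
- tray_small: the smallest of four shallow blue square parts trays, held fast on the bench: 82 mm outside, 76 mm inside, floor 4 mm thick, rim 16 mm above the bench, walls 3 mm. It belongs to the smallest gear. Origin: centre of its underside on the bench; x and y along its sides, z up.
- tray_medium: the second smallest of four shallow blue square parts trays, held fast on the bench: 96 mm outside, 90 mm inside, floor 4 mm thick, rim 16 mm above the bench, walls 3 mm. It belongs to the second smallest gear. Origin: centre of its underside on the bench; x and y along its sides, z up.
- tray_large: the second largest of four shallow blue square parts trays, held fast on the bench: 110 mm outside, 104 mm inside, floor 4 mm thick, rim 16 mm above the bench, walls 3 mm. It belongs to the second largest gear. Origin: centre of its underside on the bench; x and y along its sides, z up.
- tray_largest: the largest of four shallow blue square parts trays, held fast on the bench: 124 mm outside, 118 mm inside, floor 4 mm thick, rim 16 mm above the bench, walls 3 mm. It belongs to the largest gear. Origin: centre of its underside on the bench; x and y along its sides, z up.
- square_flange: a loose steel flange, not a gear: a smooth 76 mm square plate 14 mm thick, four black bolt-hole marks, round 38 mm hub up to 42 mm. Origin: centre of its underside, z up. Stays where it is.
- bearing_ring: a loose steel bearing ring, not a gear: smooth, 76 mm outside, 42 mm open hole, 20 mm high, no hub. Origin: centre of its underside, z up. Stays where it is.
Not all that is in view belongs to the job. Leave any pink or red look-alike of the gear_large alone.

How it is judged (in metres and radians):
At the end, for the whole second after the job is handed in: Each gear lies in the tray of its own size rank, flat on the floor (centre within 18 mm of the tray's, underside less than 8 mm above the tray's), hub up within 0.1 rad, released, at rest; the square flange and bearing ring are within 20 mm of where they started (horizontal distance between gear_small and tray_small below 0.018 m and z of gear_small in the frame of tray_small below 0.008 m and angle between each of gear_small, gear_medium, gear_large, gear_largest's own z axis and vertical below 0.1 rad and linear speed of each of gear_small, gear_medium, gear_large, gear_largest below 0.02 m/s and angular speed of each of gear_small, gear_medium, gear_large, gear_largest below 0.2 rad/s and horizontal distance between gear_medium and tray_medium below 0.018 m and z of gear_medium in the frame of tray_medium below 0.008 m and horizontal distance between gear_large and tray_large below 0.018 m and z of gear_large in the frame of tray_large below 0.008 m and horizontal distance between gear_largest and tray_largest below 0.018 m and z of gear_largest in the frame of tray_largest below 0.008 m and distance of each of square_flange, bearing_ring from where it was at the start of the episode below 0.02 m); the robot touches nothing.
It fails at once if a gear is dropped (falls freely by some 2 cm or more, or is thrown) ((linear speed of gear_small above 0.6 m/s and contact force between gear_small and the fingers below 0.2 N) or (linear speed of gear_medium above 0.6 m/s and contact force between gear_medium and the fingers below 0.2 N) or (linear speed of gear_large above 0.6 m/s and contact force between gear_large and the fingers below 0.2 N) or (linear speed of gear_largest above 0.6 m/s and contact force between gear_largest and the fingers below 0.2 N)).
It fails at once if the square flange or the bearing ring is moved more than 20 mm (distance of any of square_flange, bearing_ring from where it was at the start of the episode above 0.02 m).
It also fails if it takes over 99 s, if anything falls off the work surface, if the arm or the gripper's body presses on something with over 40 N, if the wrist force passes 120 N, or if a joint passes its speed limit or range.

### The arm

A 7-joint arm with a two-finger parallel gripper is mounted at the origin on the work surface. World frame = base frame: x ahead of the robot, y to its left, z up, the work surface at z = 0. Lengths are in mm, angles in rad, forces in N, time in s.
With the tool pointing down it reaches from about 400 to 900 mm from the base axis. Payload 5.6 kg.
Tool frame: the origin (TCP) lies midway between the tips of the shut fingers; the grasp point (between the pads) lies 19 mm behind it; x points along the fingers, y is the direction in which the jaws open and shut, and the axes are right-handed (so a half turn about x gives the same grasp; the last joint's range is limited). The gripper opens to 92 mm and grips with 3 to 60 N. Pads are 20 mm wide; open, the fingers measure 128 mm over their backs; the gripper's body (75 mm by 189 mm) begins 69 mm behind the grasp point.
Start: joints at [1.065, 0.468, -0.012, 1.603, 0.006, 1.071, -0.056], TCP at [290.158, -581.651, 214.592] pointing down, gripper open.
Joint ranges: [-2.53, 2.53], [-0.31, 2.02], [-1.57, 1.55], [0.28, 2.44], [-1.29, 4.43], [0.15, 1.84], [-2.92, 2.92]. Speed limits (rad/s): [2.57, 2.57, 3.14, 3.14, 3.14, 3.14, 3.14].

### API

Orientations are given as a rotation vector (axis times angle).
In Python, from cell import robot, grip, kin, viewer gives the robot as it stands. Calls block until the motion is done:
- robot.movep(position, orientation): joint-space move of the TCP to a pose.
- robot.servo_line(position, feed=150, rotation=None): straight line of the TCP; rotation=None keeps the orientation; feed is the mean speed in mm/s.
- robot.goto_joints(angles): joint-space move.
- grip(opening, newtons=None): opening from 0.0 (shut) to 1.0 (fully open); newtons is the grip in N (None keeps the last); returns when the fingers have stopped.
- robot.hold(seconds).
- kin.ik(position, orientation): joint angles nearest the present ones, or None.
- robot.observe(): the state.
- viewer.read_camera(name): name is "side" or "top" or "wrist"; returns the picture (400x640x3 uint8, red, green, blue); there is no depth.
- viewer.camera_info(name): a dict with "camera_matrix" (3x3 intrinsics, pixels), "k1" (the pictures are not rectified: a ray, as slopes to the right and down, at radius r is drawn at 1 + k1 r^2 times it, then the intrinsics apply), "R" (3x3) and "t" (3): a world point X has camera coordinates R X + t. Camera axes: x right, y down, z forward; pixel columns grow to the right and rows downward; lengths in mm; the calibration is good to about 2 mm. A picture is of the moment at which its call begins: read the wrist's pose just before it. camera_info takes no time and is no camera call; for the wrist camera it gives the pose at the moment of the call.
A pose or a line that the arm cannot do raises robot.IKError and nothing moves.
- robot.job_done(): hands the job in, once; it reports no verdict.
Trained networks look in the newest picture that a camera, given by its name, has taken for a name from the list of things; names that differ only in an ending like _2 or _b are one class to them, and where a whole thing is asked for, a point or a joint stands for the part that bears it (a point fixed in the world has none). Each returns a list of dicts, best first, with "confidence" (0 to 1); they miss things now and then, are a little off and sometimes report something else, mostly with a low value. They report only what shows in the picture. A call takes as long as a camera call. They do not tell look-alikes from the thing itself.
- viewer.silhouettes(name, camera): "mask" (400x640 bool, what is visible of it).
- viewer.pinpoint(name, camera): "at" ([x, y, z] in mm, in the coordinates of the camera as it stood for that picture, good to about 4 mm: a listed point, or the origin of a listed thing).
The state is a dict: "t": time; "joints": joint angles; "joint_velocities": joint speeds; "joint_torque": joint torques, N m; "tcp_pos": TCP position; "tcp_rot": TCP orientation; "contact_force": force on the tool from outside, world axes, zero at the start; "wrist_torque": the same for the moment, N m; "grip_width": opening from 0.0 (shut) to 1.0 (fully open).
Only numpy, scipy, OpenCV 4.12 (cv2) and the standard library are available. Lean on these libraries where they do the work, as an engineer would, in place of code of your own. Each camera call takes 0.05 s, during which the arm holds its last target. There are 200 camera calls.

## Working session

There is one attempt and no reset: what is moved stays moved. The work goes in short steps, each a Python script; the robot and the scene stay as the last script left them, time stands still between calls to the robot, and variables do not carry over. Pictures are saved under pics/ and viewed, about 12 in all and at most 16, crops included, and the job is handed in when it is done.

```bash
mkdir -p pics; ls; python3 - <<'E'
from cell import robot,grip,kin,viewer
import cv2,numpy as np
s=robot.observe();print({k:np.round(v,3) for k,v in s.items()})
names=["gear_small","gear_medium","gear_large","gear_largest","tray_small","tray_medium","tray_large","tray_largest","square_flange","bearing_ring"]
for c in ["top","side"]:
    im=viewer.read_camera(c);cv2.imwrite(f"pics/{c}1.png",im[:,:,::-1])
    ci=viewer.camera_info(c);R=np.array(ci["R"]);t=np.array(ci["t"]);print(c,ci["k1"],np.round(-R.T@t))
    for n in names:
        print(n,[(np.round(R.T@(np.array(d["at"])-t)),round(d["confidence"],2)) for d in viewer.pinpoint(n,c)[:5]])
print(robot.observe()["t"])
E
```

```text
pics
{'t': np.float64(0.0), 'joints': array([ 1.065,  0.468, -0.012,  1.604,  0.006,  1.071, -0.056]), 'joint_velocities': array([ 0.001, -0.001,  0.001,  0.001, -0.003, -0.   ,  0.   ]), 'joint_torque': array([ 1.0000e-03, -5.2056e+01, -1.2000e-02, -2.4374e+01, -5.7000e-02,
        1.7000e-02,  0.0000e+00]), 'tcp_pos': array([ 289.861, -581.127,  213.647]), 'tcp_rot': array([ 1.964,  0.465, -1.965]), 'contact_force': array([ 0.123, -0.079,  0.361]), 'wrist_torque': array([-0.006, -0.035, -0.009]), 'grip_width': np.float64(0.998)}
top 0.01819417785373782 [ 372.  -42. 1151.]
gear_small [(array([ 624., -322.,   -0.]), 0.56)]
gear_medium [(array([ 461., -313.,   -3.]), 0.68)]
gear_large [(array([632.,   9.,   1.]), 0.98), (array([271., 313.,  -1.]), 0.96), (array([ 610., -437.,   -1.]), 0.93), (array([324., 180.,  -1.]), 0.81), (array([ 776., -220.,    5.]), 0.68)]
gear_largest [(array([ 447., -169.,   -1.]), 0.95), (array([ 625., -323.,   -2.]), 0.74)]
tray_small [(array([ 629., -161.,    2.]), 0.73), (array([441., 329.,  -1.]), 0.59), (array([ 447., -165.,   -0.]), 0.41)]
tray_medium 
[... 469 characters left out ...]
    4.]), 0.55)]
gear_large [(array([634.,   7.,   3.]), 0.84), (array([ 778., -222.,    6.]), 0.83), (array([324., 177.,   3.]), 0.75), (array([280., 310.,   4.]), 0.59), (array([ 613., -434.,    7.]), 0.52)]
gear_largest [(array([ 447., -167.,    3.]), 0.77)]
tray_small [(array([ 626., -322.,    4.]), 0.73), (array([444., 330.,   6.]), 0.66)]
tray_medium [(array([450., 158.,   4.]), 0.95), (array([635.,   8.,   4.]), 0.21)]
tray_large [(array([639., 322.,  -1.]), 0.74)]
tray_largest [(array([ 630., -164.,    4.]), 0.68), (array([462., -10.,   1.]), 0.59)]
square_flange [(array([462., -13.,  -1.]), 0.62)]
bearing_ring [(array([632., 165.,   1.]), 0.63), (array([452., 159.,   2.]), 0.4)]
1.1
```

View pics/top1.png

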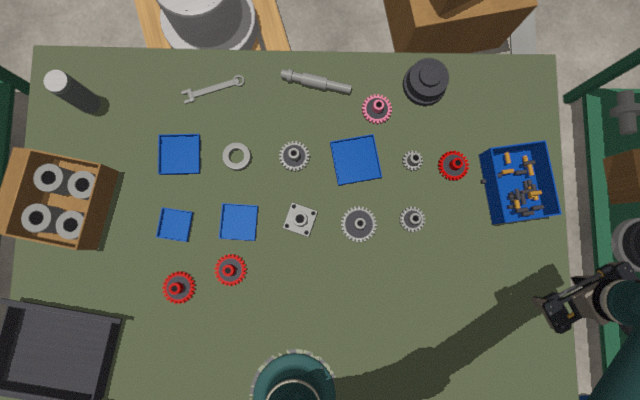

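View pics/side1.png

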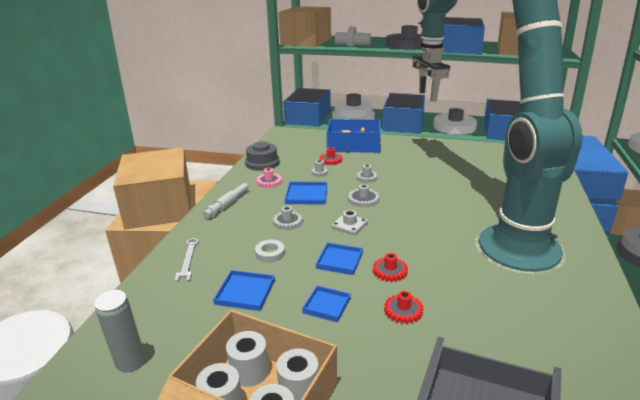

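The top picture shows four grey gears: large at (294,156), small at (413,160), medium at (413,219) and largest at (359,224). The trays are at (180,155) large, (356,160) largest, (175,225) small and (239,222) medium. The flange, the ring and the red and pink look-alikes stand apart. The side view agrees. Next I'll refine sizes and positions from the masks.

```bash
cat > h.py <<'E'
from cell import robot,grip,kin,viewer
import cv2,numpy as np
from scipy.spatial.transform import Rotation as Ro
def ground(uv,cam,z,ci=None):
    """pixels -> world points on plane z"""
    ci=ci or viewer.camera_info(cam);K=np.array(ci["camera_matrix"]);R=np.array(ci["R"]);t=np.array(ci["t"])
    m=(np.atleast_2d(uv).astype(float)-K[:2,2])/K[[0,1],[0,1]]
    u=m.copy()
    for _ in range(10): u=m/(1+ci["k1"]*(u**2).sum(1,keepdims=True))
    d=np.c_[u,np.ones(len(u))]@R; c=-R.T@t
    return c+d*((z-c[2])/d[:,2:])
def pin(name,cam,ci):
    R=np.array(ci["R"]);t=np.array(ci["t"])
    return [(R.T@(np.array(d["at"])-t),d["confidence"]) for d in viewer.pinpoint(name,cam)]
def rot(a):
    """tool down, jaw axis (tool y) at world angle a"""
    x=np.array([0,0,-1.]);y=np.array([np.cos(a),np.sin(a),0])
    return Ro.from_matrix(np.c_[x,y,np.cross(x,y)]).as_rotvec()
E
python3 - <<'E'
from h import *
s=robot.observe();M=Ro.from_rotvec(s["tcp_rot"]).as_matrix();print(M.round(2))
viewer.read_camera("top")
T={"gear_small":(624,-320),"gear_medium":(461,-314),"gear_large":(633,8),"gear_largest":(447,-168),"tray_small":(442,330),"tray_medium":(449,159),"tray_large":(638,327),"tray_largest":(629,-163)}
for n,p in T.items():
  for d in viewer.silhouettes(n,"top"):
    c=max(cv2.findContours(d["mask"].astype(np.uint8),0,2)[0],key=cv2.contourArea)[:,0]
    w=ground(c,"top",14)[:,:2].astype(np.float32)
    (cx,cy),sz,a=cv2.minAreaRect(w);cc=cv2.minEnclosingCircle(w)
    if np.hypot(cx-p[0],cy-p[1])<60: print(n,round(d["confidence"],2),np.round((cx,cy)),np.round(sz),round(a),"circ",np.round(cc[0]),round(2*cc[1]))
for n,p in T.items():
  for z in (20,200):
    print(n,z,[[None if q is None else np.round(q,2)[[0,4,6]].tolist() for q in [kin.ik([*p,z],rot(a))]][0] for a in (np.pi/2,-np.pi/2,0,np.pi)])
ci=viewer.camera_info("wrist");R=np.array(ci["R"]);t=np.array(ci["t"]);print("wristcam",(-R.T@t-s["tcp_pos"]).round(),R.round(2))
print(robot.observe()["t"])
E
```

```text
[[ 0.    0.45 -0.89]
 [-0.   -0.89 -0.45]
 [-1.    0.    0.  ]]
gear_small 0.71 [ 625. -318.] [55. 55.] 45 circ [ 625. -319.] 58
gear_medium 0.7 [ 460. -314.] [69. 69.] 0 circ [ 461. -313.] 72
gear_large 0.58 [635.   9.] [83. 81.] 35 circ [634.  10.] 86
gear_largest 0.88 [ 447. -171.] [96. 97.] 64 circ [ 449. -170.] 101
tray_small 0.79 [445. 329.] [89. 84.] 83 circ [445. 329.] 115
tray_medium 0.84 [451. 157.] [100.  99.] 87 circ [451. 156.] 130
tray_large 0.68 [636. 325.] [112. 117.] 1 circ [635. 325.] 157
tray_largest 0.87 [ 628. -161.] [130. 127.] 11 circ [ 628. -160.] 171
gear_small 20 [[0.79, 0.54, 1.61], [0.43, -0.0, -1.14], [0.6, 0.25, 0.24], [0.21, -0.32, -2.48]]
gear_small 200 [[0.83, 0.4, 1.71], [0.44, 0.01, -1.15], [0.64, 0.2, 0.28], [0.22, -0.18, -2.58]]
gear_medium 20 [[0.96, 0.53, 1.67], [0.54, 0.01, -1.04], [0.74, 0.25, 0.32], [0.31, -0.29, -2.35]]
gear_medium 200 [[1.05, 0.29, 1.86], [0.56, 0.01, -1.04], [0.81, 0.14, 0.41], [0.32, -0.1, -2.51]]
gear_large 20 [[0.42, 0.66, 1.0], [0.03, 0.13, -1.74], [0.31, 0.5, -0.46], [-0.86, -1.27, -2.28]]
gear_large 200 [[0.44, 0.41,
[... 456 characters left out ...]
0.76, 1.8]]
tray_medium 20 [[0.04, 0.53, 0.69], [-0.09, 0.37, -2.32], [0.08, 0.58, -0.92], [0.55, 1.24, 1.73]]
tray_medium 200 [[0.52, 0.46, 0.74], [0.25, 0.25, -2.21], [0.42, 0.36, -0.74], [0.61, 0.6, 2.19]]
tray_large 20 [[-0.11, 0.64, 0.62], [-0.29, 0.34, -2.33], [-0.13, 0.6, -0.93], [0.17, 1.28, 1.89]]
tray_large 200 [[0.05, 0.69, 0.6], [-0.14, 0.41, -2.37], [0.02, 0.64, -0.95], [0.15, 0.98, 2.01]]
tray_largest 20 [[0.61, 0.56, 1.35], [0.25, 0.07, -1.42], [0.44, 0.33, -0.05], [0.0, -0.27, -2.72]]
tray_largest 200 [[0.66, 0.38, 1.48], [0.29, 0.07, -1.42], [0.49, 0.23, 0.03], [0.06, -0.1, -2.86]]
wristcam [ 69.  34. 172.] [[ 0.45 -0.9   0.  ]
 [-0.86 -0.43  0.27]
 [-0.24 -0.12 -0.96]]
1.55
```

Sizes and ranks match. I'll start with gear_small: approach it, then check with the wrist camera.

```bash
cat >> h.py <<'E'
G={"small":(625,-319),"medium":(461,-313.5),"large":(634,8.5),"largest":(447.5,-169)}
T={"small":(443.5,329.5),"medium":(450,158),"large":(637,326),"largest":(628.5,-162)}
def look(name,xy,z,pic=None,zs=130):
    """hover over xy, refine by wrist pinpoint; returns xy"""
    robot.movep([*xy,zs],rot(0));robot.hold(.2)
    ci=viewer.camera_info("wrist");im=viewer.read_camera("wrist")
    if pic: cv2.imwrite(pic,im[:,:,::-1])
    P=pin(name,"wrist",ci);print(name,[(p.round(),round(c,2)) for p,c in P][:4])
    best=[p for p,c in P if np.hypot(*(p[:2]-xy))<15]
    return best[0][:2] if best else None
E
python3 - <<'E'
from h import *
grip(0.65)
robot.servo_line([289.9,-581,260],feed=250)
look("gear_small",G["small"],0,"pics/w1.png")
print(robot.observe()["tcp_pos"],robot.observe()["t"])
E
```

```text
gear_small [(array([ 627., -319.,    2.]), 0.78)]
[ 624.68084667 -319.79772078  130.28909413] 4.45
```

View pics/w1.png

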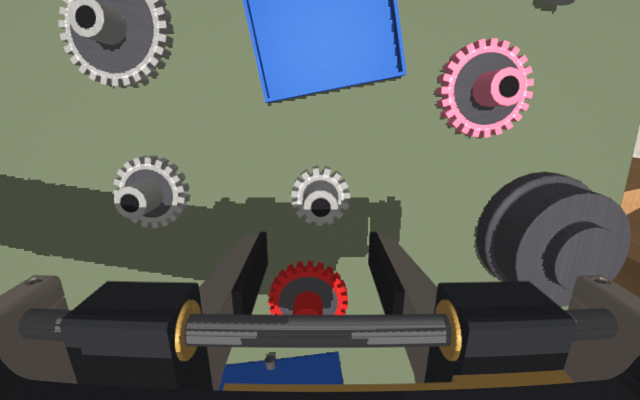

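The wrist view shows gear_small centred at (320,195) between the finger lines, and the dark pot on the right is clear of the gripper. Now I'll pick it.

```bash
cat >> h.py <<'E'
def st(tag=""):
    s=robot.observe();print(tag,"t",round(s["t"],1),"tcp",s["tcp_pos"].round(1) if hasattr(s["tcp_pos"],"round") else s["tcp_pos"],"F",np.round(s["contact_force"],1),"w",round(float(s["grip_width"]),3));return s
def pick(n,xy,zc=130):
    robot.servo_line([*xy,60],feed=120);robot.servo_line([*xy,21],feed=60);st("down")
    grip(0.2,45);robot.hold(.2);s=st("gripped")
    robot.servo_line([*xy,35],feed=40);st("lifted14")
    robot.servo_line([*xy,zc],feed=120);robot.hold(.2);st("up")
def place(n,xy,zc=130):
    robot.movep([*xy,zc],rot(0))
    robot.servo_line([*xy,45],feed=100);robot.servo_line([*xy,28],feed=35);st("near")
    z=28
    while z>22.5:                       # down until the weight comes off
        z-=1;robot.servo_line([*xy,z],feed=15);s=robot.observe()
        robot.hold(.05)
        if z==27: f0=s["contact_force"][2]
        if s["contact_force"][2]-f0>4: break
    st("set")
    grip(0.65);robot.hold(.2);st("open")
    robot.servo_line([*xy,60],feed=60);robot.servo_line([*xy,zc],feed=150)
E
python3 - <<'E'
from h import *
pick("small",(626,-319))
E
```

```text
down t 6.0 tcp [ 626.2 -319.    21.1] F [-0.1 -0.2  1.4] w 0.651
gripped t 6.8 tcp [ 626.3 -319.1   21.3] F [0.7 0.5 1.7] w 0.316
lifted14 t 7.2 tcp [ 626.  -319.1   35.2] F [-0.3  0.6 -2.8] w 0.313
up t 8.4 tcp [ 625.5 -318.8  128.9] F [-0.  -0.2 -3.6] w 0.319
```

```bash
python3 - <<'E'
from h import *
robot.servo_line([626,-319,160],feed=150)
xy=look("tray_small",(443.5,329.5),0,"pics/w2.png",zs=160);st()
E
```

```text
tray_small [(array([441., 328.,   7.]), 0.85)]
 t 11.4 tcp [443.7 329.3 160. ] F [-0.2 -0.4 -2.4] w 0.315
```

View pics/w2.png

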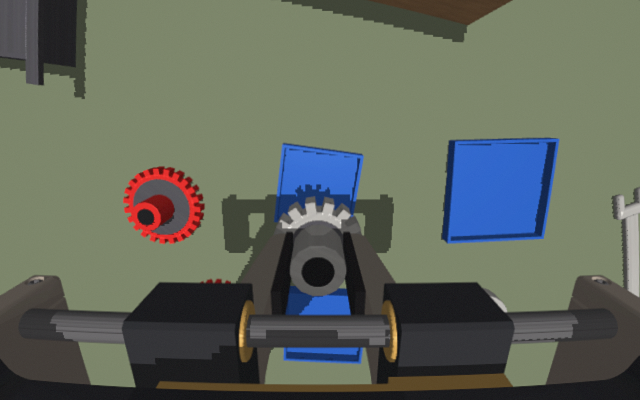

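The gear is held upright at (318,240), and tray_small's far edge at (283–362, 144–155) is lined up with it. I'll place it now.

```bash
python3 - <<'E'
from h import *
place("small",(443,329),160)
ci=viewer.camera_info("wrist");im=viewer.read_camera("wrist");cv2.imwrite("pics/w3.png",im[:,:,::-1])
print([(p.round(),round(c,2)) for n in("gear_small","tray_small") for p,c in pin(n,"wrist",ci)]);st()
E
```

```text
near t 13.6 tcp [442.9 329.   27.8] F [ 0.2  0.5 -2.4] w 0.316
set t 14.8 tcp [443.2 329.2  25.2] F [-1.9 -2.4 10.2] w 0.318
open t 15.6 tcp [443. 329.  24.] F [-0.2  0.5  0.6] w 0.65
[(array([441., 326.,  10.]), 0.83), (array([444., 330.,  10.]), 0.67)]
 t 17.4 tcp [442.4 328.5 158.8] F [-0.1  0.3  0.3] w 0.652
```

View pics/w3.png

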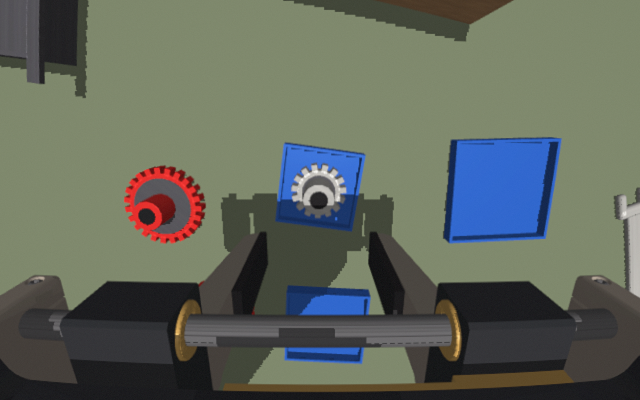

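gear_small sits flat and centred in its tray at (319,190). The routine works, so I'll run medium next and then large.

```bash
cat >> h.py <<'E'
def job(n):
    xy=look("gear_"+n,G[n],0,zs=160)
    if xy is None: print("not seen");xy=np.array(G[n])
    p=(np.array(G[n])+xy)/2
    pick(n,p,160)
    s=robot.observe()
    if not .28<s["grip_width"]<.36: print("BAD GRIP");return
    q=look("tray_"+n,T[n],0,zs=160)
    q=np.array(T[n]) if q is None else .6*np.array(T[n])+.4*q
    place(n,q,160)
    ci=viewer.camera_info("wrist");im=viewer.read_camera("wrist");cv2.imwrite(f"pics/placed_{n}.png",im[:,:,::-1])
    print([(p.round(),round(c,2)) for m in("gear_","tray_") for p,c in pin(m+n,"wrist",ci)]);st()
E
python3 -c "from h import *;job('medium')"
```

```text
gear_medium [(array([ 463., -318.,   -4.]), 0.74)]
down t 21.7 tcp [ 462.4 -315.7   21. ] F [-0.4  1.   0.5] w 0.651
gripped t 22.5 tcp [ 462.2 -315.8   21.2] F [-1.4 -0.   3. ] w 0.316
lifted14 t 23.0 tcp [ 462.1 -315.7   35.1] F [-0.5 -0.4 -3.7] w 0.318
up t 24.4 tcp [ 461.9 -315.5  159.3] F [ 0.2  0.5 -4.2] w 0.315
tray_medium [(array([450., 156.,   5.]), 0.88)]
near t 28.6 tcp [449.8 157.5  27.8] F [-0.1  0.5 -4.1] w 0.317
set t 29.8 tcp [450.1 157.4  25.1] F [-3.5 -2.4 12. ] w 0.316
open t 30.6 tcp [449.9 157.4  24. ] F [-0.4  0.2  0. ] w 0.648
[(array([454., 152.,   1.]), 0.72), (array([456., -10.,   2.]), 0.37)]
 t 32.3 tcp [449.2 157.2 159. ] F [ 0.9  0.  -0. ] w 0.65
```

View pics/placed_medium.png

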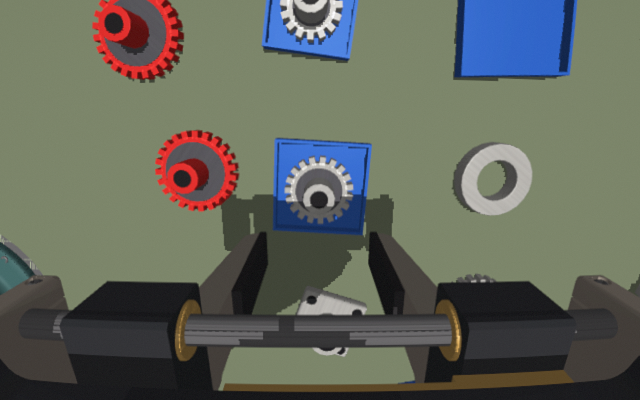

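gear_medium at (319,190) lies in its tray, whose centre is about (321,187). Large and largest follow.

```bash
python3 -c "from h import *;job('large')" && python3 -c "from h import *;job('largest')"
```

```text
gear_large [(array([631.,   7.,   1.]), 0.73), (array([321., 174.,   3.]), 0.66)]
down t 35.4 tcp [632.7   8.   21.1] F [ 0.5 -0.9  0.6] w 0.65
gripped t 36.1 tcp [633.3   7.9  21.4] F [3.1 0.5 1.2] w 0.319
lifted14 t 36.6 tcp [632.1   7.8  34.9] F [-0.5  0.1 -5.8] w 0.317
up t 38.0 tcp [632.1   7.9 159.2] F [-0.8  0.4 -5.9] w 0.318
tray_large []
near t 41.7 tcp [636.9 326.1  27.8] F [-0.8 -0.1 -5.3] w 0.316
set t 42.9 tcp [637.2 326.1  25.4] F [-4.1 -2.2  5.4] w 0.319
open t 43.7 tcp [637. 326.  24.] F [-0.4  0.5 -0.8] w 0.652
[(array([281., 312.,   2.]), 0.88), (array([323., 176.,   2.]), 0.78), (array([635., 328.,   5.]), 0.65)]
 t 45.4 tcp [636.3 325.5 158.4] F [ 0.7 -0.8  0.2] w 0.652
gear_largest []
not seen
down t 49.4 tcp [ 447.6 -168.9   21. ] F [0.1 0.4 0.3] w 0.649
gripped t 50.2 tcp [ 447.7 -169.1   21.2] F [ 0.6 -0.4  3.4] w 0.323
lifted14 t 50.7 tcp [ 447.3 -169.1   35. ] F [ 0.6 -0.1 -6. ] w 0.318
up t 52.1 tcp [ 447.2 -168.8  159.4] F [-0.7  0.3 -6.2] w 0.318
tray_largest []
near t 55.3 tcp [ 628.5 -161.9   27.8] F [-0.5 -0.3 -6.2] w 0.322
set t 56.5 tcp [ 628.7 -162.    25.2] F [-3.3  0.3  6.2] w 0.318
open t 57.4 tcp [ 628.5 -162.    24. ] F [-0.1  0.1  1.1] w 0.653
[(array([ 628., -159.,    8.]), 0.98)]
 t 59.1 tcp [ 627.7 -161.9  158.6] F [-0.1 -0.2 -0.2] w 0.651
```

Now I'll back the arm out of view and check with the fixed cameras.

```bash
python3 - <<'E'
from h import *
robot.servo_line([628,-162,215],feed=200)
robot.goto_joints([1.065,0.468,-0.012,1.603,0.006,1.071,-0.056]);robot.hold(.3)
for c in("top","side"):
    im=viewer.read_camera(c);ci=viewer.camera_info(c);cv2.imwrite(f"pics/{c}2.png",im[:,:,::-1])
    if c=="top": cv2.imwrite("pics/top2c.png",cv2.resize(im[130:250,150:450,::-1],(750,300),interpolation=cv2.INTER_CUBIC))
    for n in["gear_small","gear_medium","gear_large","gear_largest","square_flange","bearing_ring"]:
        print(c,n,[(p.round(),round(k,2)) for p,k in pin(n,c,ci)][:5])
st()
E
```

```text
top gear_small [(array([442., 329.,   3.]), 0.55)]
top gear_medium [(array([449., 163.,   1.]), 0.58)]
top gear_large [(array([634., 327.,   2.]), 0.97), (array([321., 180.,  -3.]), 0.79), (array([274., 313.,   2.]), 0.71), (array([ 610., -437.,   -2.]), 0.7), (array([ 773., -218.,    2.]), 0.56)]
top gear_largest [(array([ 628., -160.,    2.]), 0.85)]
top square_flange [(array([459.,  -9.,  -0.]), 0.74), (array([442., 328.,  -1.]), 0.2)]
top bearing_ring [(array([636., 171.,   1.]), 0.69), (array([636., 329.,  -1.]), 0.43)]
side gear_small [(array([441., 325.,  11.]), 0.76), (array([638., 328.,   6.]), 0.22)]
side gear_medium [(array([453., 156.,   4.]), 0.61)]
side gear_large [(array([634., 325.,   5.]), 0.97), (array([280., 310.,   2.]), 0.86), (array([ 775., -222.,    3.]), 0.73), (array([ 614., -433.,    5.]), 0.7), (array([326., 174.,   0.]), 0.56)]
side gear_largest [(array([ 631., -160.,    5.]), 0.74), (array([636., 328.,   7.]), 0.61)]
side square_flange [(array([460., -10.,  -0.]), 0.55), (array([441., 326.,   7.]), 0.33)]
side bearing_ring [(array([633., 163.,   2.]), 0.66), (array([440., 329.,   5.]), 0.46)]
 t 62.4 tcp [ 290.3 -581.5  214.2] F [-0.5  0.3  0. ] w 0.649
```

View pics/top2c.png

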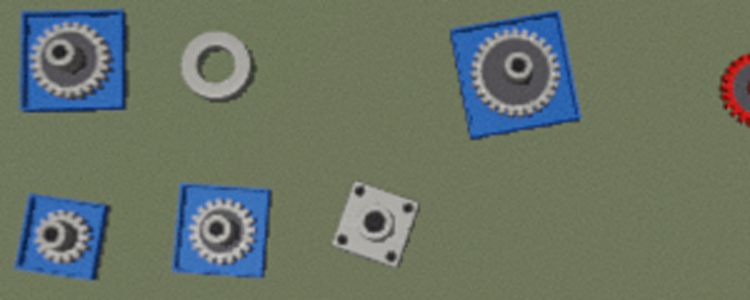

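View pics/side2.png

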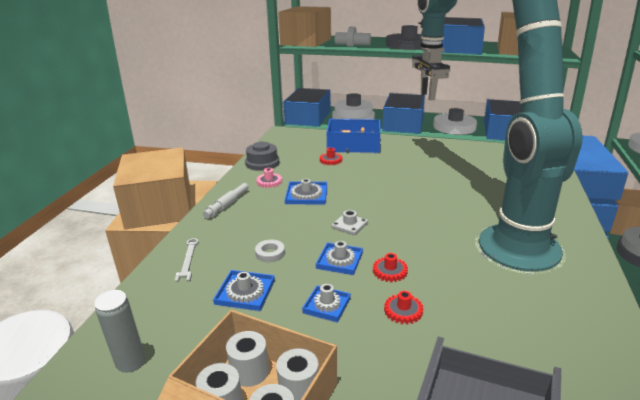

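Both views show all four gears flat and centred in their own trays, hub up. In the enlarged crop, small is at (63,237), medium at (222,230), large at (70,60) and largest at (515,72). The flange and the ring have not moved, and the arm is clear.

```bash
python3 -c "
from h import *
robot.job_done()"
```

```text
the job is handed in; nothing more can be done
```

All four gears are in the blue trays of their own size, and I handed the job in at about 62 s of the 99 s allowed. I gripped each gear by its hub and lowered it until the tray floor took its weight before letting go.

**Final checks:** the top and side cameras show every gear flat, hub up and within about 5 mm of its tray's centre (18 mm allowed). The flange and bearing ring measure within about 5 mm of where they started, which is about the accuracy of the measurement. The arm is back at its start pose, touching nothing.

**Checks that failed or disagreed:**
- **Not seen by the wrist camera:** the networks missed gear_largest before its pick, and tray_large and tray_largest before their placings. I used the top and side camera positions for those, and the later pictures agreed with them.
- **Height of gear_small:** one side-camera estimate put it at 11 mm, while the top camera said 3 mm. I put this down to noise, because the pictures show the gear lying flat on the tray floor.
- **Low-confidence misreports:** the networks also reported a few wrong things, which I ignored.

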